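# Switch off the mixer drive and tighten the vessel cap to its first click

### The job

Make the pressure vessel on the mixer ready: first put the mixer's three-position drive switch into its upright centre (off) position, then turn the crank on the vessel's cap clockwise, seen from above, until its slip clutch clicks, and stop at that first click; a second click is a failure. Leave the bottle, the beaker and the tape roll beside the mixer where they stand.

Things in the scene. Friction and masses are not known exactly. Their poses are not given: they have to be found in the camera images.
- mixer: white low box of a mixer drive, fixed on the worktop, 130 (x) x 270 (y) x 60 mm high. Origin at the centre of its underside; its x points away from the robot at yaw 0, z up. In its frame, a steel pressure vessel 88 mm across stands in a grey holder at its left, axis at (15, 55) mm, and a switch lever at its right, at (15, -85) mm.
- cap_axis (a point): point on the vertical axis of the vessel's cap and crank, 210 mm above the worktop. The black cap is 98 mm across, its top 153 mm above the worktop; on it lies an aluminium clutch hub 54 mm across, up to 181 mm. Has the mixer's axes.
- crank_grip (a point): centre of the crank's upright black grip, 85 mm from the cap's axis, 210 mm above the worktop: a freely spinning sleeve 22 mm across, from 172 to 229 mm above the worktop; the arm under it is 16 mm wide. The direction from cap_axis to crank_grip is 200 degrees (from the mixer's x towards its y) when joints cap and clutch are 0, and decreases by cap + clutch.
- cap (a joint): rotation of the screw cap, rad, growing clockwise from above; starts between 0 and 0.6 and comes to a hard seat at 1.0. The crank carries it along against a friction of 0.5 N m (about 6 N at the grip).
- clutch (a joint): turn of the crank on the cap, rad, clockwise; 0 (first notch) at the start. Once the cap is seated the notch holds up to 0.9 N m (11 N at the grip); then the crank slips over the hump at 0.25 and clicks into the notch at 0.5 and stays: the first click. Next hump 0.75, third notch 1.0: too far. Released before a hump it springs back. White ribs on the cap mark the notches under the arm.
- switch (a joint): angle of the switch lever, rad: 0 upright (off), +0.5 leaning to the mixer's front (its -x), -0.5 to its back. Starts at about +0.5. Sprung into each of these positions (0.3 N m to leave the outer one, about 7 N at 45 mm above the pivot); from +0.5 it snaps upright once well past 0.25 (below 0.2), and would snap to the back past -0.25.
- switch_pivot (a point): pivot of the switch lever, fixed on the mixer, 64 mm above the worktop. Has the mixer's axes.
- switch_tip (a point): top end of the switch lever, 72 mm from the pivot along the lever. The lever is a 12 mm steel rod whose upper part, from 30 mm, is a black handle 14 to 18 mm across.
- amber_bottle: brown screw-cap bottle, 54 mm across, 118 mm tall, loose, right of the mixer; origin at the centre of its underside.
- glass_beaker: clear beaker, 70 mm across, 92 mm tall, loose, left of the mixer; origin at the centre of its underside.
- tape_roll: roll of masking tape lying flat, 104 mm across, 25 mm high, loose, in front of the mixer; origin at the centre of its underside.

How it is judged:
By the outcome, as a careful person would: the job done as asked, in the order asked, and still so for the second after the job is handed in, with the robot touching nothing.
It also fails if it takes over 64 s, if anything falls off the work surface, if the arm or the gripper's body presses on something with over 40 N, if the wrist force passes 120 N, or if a joint passes its speed limit or range.

### The arm

A 7-joint arm with a two-finger parallel gripper is mounted at the origin on the work surface; the furniture and walls round the work are solid. World frame = base frame: x ahead of the robot, y to its left, z up, the work surface at z = 0. Lengths are in m, angles in degrees, forces in N, time in s.
With the tool pointing down it reaches from about 0.425 to 0.95 m from the base axis. Payload 4.7 kg.
Tool frame: the origin (TCP) lies midway between the tips of the shut fingers; the grasp point (between the pads) lies 19 mm behind it; z points along the fingers, x is the direction in which the jaws open and shut, and the axes are right-handed (so a half turn about z gives the same grasp; the last joint's range is limited). The gripper opens to 85 mm and grips with 20 to 120 N. Pads are 22 mm wide; open, the fingers measure 114 mm over their backs; the gripper's body (76 mm by 85 mm) begins 54 mm behind the grasp point. The pads swing forward as they close: fully open they stand 13 mm farther back than shut.
Start: joints at [67.156, 26.849, -2.785, 87.806, 1.381, 65.374, -4.715], TCP at [0.244, -0.629, 0.231] pointing down, gripper open.
Joint ranges: [-148.3, 148.3], [-19.14, 114.17], [-79.39, 73.82], [5.75, 140.21], [-59.74, 239.74], [12.07, 113.84], [-152.46, 152.46]. Speed limits (degrees/s): [147.25, 147.25, 180, 180, 180, 180, 180].

### API

Orientations are given as [roll, pitch, yaw] about the fixed x, y, z axes, in that order (R = Rz(yaw) Ry(pitch) Rx(roll)).
In Python, from cell import bot gives the robot as it stands.
- The arm moves only by the tool servo_tool, never from a script. Its argument "steps" is a list that holds one entry, the list of rows, each a list of 4 numbers: the shift along the world's x, y, z in cm, then the turn about the world's z in rad. A call has exactly 5 rows; each row is the pose to reach, as a shift and turn from the pose commanded when the call began; what a row does not reach only later rows make up. A row lasts 1/10 s, in which the tool goes at most 50 mm and 8.59 degrees, less where a joint would pass 70% of its speed; a pose out of reach is approached as far as the arm can. A call with a gripper value outside its range is refused whole. "claw" is the opening, from -1 (shut) to 1 (fully open), set as the call begins (left out, the last holds). The fingers move at their own pace and stop on an object; "squeeze" is the grip in N (left out, the last holds). Time passes only in rows, so rows that repeat a pose let the fingers close, or fill a call up. It gives the time, the measured TCP pose, the force and the opening at its end, in the units of the state.
- bot.get_obs(): the state, without advancing time (a new reading comes with each control period).
- bot.snapshot(name): name is "scene" or "top"; returns (picture, depth): 400x640x3 uint8, blue, green, red; 400x640 float32, m along the optical axis (not along the pixel's ray), 0 where there is no reading.
- bot.camera_params(name): a dict with "mtx" (3x3 intrinsics, pixels), "k1" (the pictures are not rectified: a ray, as slopes to the right and down, at radius r is drawn at 1 + k1 r^2 times it, then the intrinsics apply), "pose" (4x4, takes a point from camera to world coordinates). Camera axes: x right, y down, z forward; pixel columns grow to the right and rows downward; lengths in m; the calibration is good to about 2 mm. A picture is of the moment at which its call begins. camera_params takes no time and is no camera call.
- bot.sign_off(): hands the job in, once; it reports no verdict.
The state is a dict: "time_s": time; "joint_pos": joint angles; "qd": joint speeds; "tau": joint torques, N m; "position": TCP position; "eef_rot": TCP orientation; "ft_force": force on the tool from outside, world axes, zero at the start; "moment": the same for the moment, N m; "opening": finger opening in m.
Only numpy, scipy, OpenCV 4.12 (cv2) and the standard library are available. Lean on these libraries where they do the work, as an engineer would, in place of code of your own. Each camera call takes 0.05 s, during which the arm holds its last target. There are 200 camera calls.

## Working session

There is one attempt and no reset: what is moved stays moved. The work goes in short steps, Python scripts to look and compute and a tool call to move; the robot and the scene stay as the last step left them, time stands still between calls to the robot, and variables do not carry over. Pictures are saved under pics/ and viewed, about 8 in all and at most 12, crops included, and the job is handed in when it is done.

Besides the shell and the picture viewer there is one more tool, called after "Emit:" by a JSON object that holds its "op" and its "data". servo_tool: Moves the arm, as the interface text tells. Its arguments: {"type":"object","properties":{"steps":{"type":"array","items":{"type":"array","items":{"type":"array","items":{"type":"number"}}}},"claw":{"type":"number"},"squeeze":{"type":"number"}},"required":["steps"]}

```bash
mkdir -p pics; ls; cat > h.py <<'E'
import numpy as np, cv2
from cell import bot
def snap(name,f):
    p,d=bot.snapshot(name); cv2.imwrite(f'pics/{f}.png',p); np.save(f'pics/{f}.npy',d); return p,d
def ray(name,u,v):
    c=bot.camera_params(name); K=np.array(c['mtx']); k=c['k1']
    a=np.array([(u-K[0,2])/K[0,0],(v-K[1,2])/K[1,1]]); s=a.copy()
    for _ in range(20): s=a/(1+k*(s@s))
    return np.array([s[0],s[1],1.]),np.array(c['pose'])
def at_depth(name,u,v,d):
    r,T=ray(name,u,v); return (T@np.append(r*d,1))[:3]
def at_z(name,u,v,z):
    r,T=ray(name,u,v); w=T[:3,:3]@r; o=T[:3,3]; return o+w*(z-o[2])/w[2]
def proj(name,P):
    c=bot.camera_params(name); K=np.array(c['mtx']); T=np.linalg.inv(np.array(c['pose']))
    q=T@np.append(P,1); s=q[:2]/q[2]; s=s*(1+c['k1']*(s@s)); return K[:2,:2]@s+K[:2,2]
E
python3 - <<'E'
from h import *
for n in ('scene','top'):
    snap(n,n+'0'); c=bot.camera_params(n); print(n,np.round(c['mtx'],1).tolist(),c['k1'],np.round(c['pose'],3).tolist())
o=bot.get_obs(); print(o)
E
```

```text
pics
scene [[442.0, 0.0, 317.5], [0.0, 442.0, 201.2], [0.0, 0.0, 1.0]] -0.0483192697734902 [[-0.883, -0.324, 0.338, 0.159], [-0.468, 0.587, -0.66, 0.676], [0.016, -0.742, -0.671, 0.762], [0.0, 0.0, 0.0, 1.0]]
top [[454.0, 0.0, 327.5], [0.0, 454.0, 199.6], [0.0, 0.0, 1.0]] -0.023121650707243556 [[0.001, -0.982, 0.187, 0.278], [-1.0, -0.003, -0.011, 0.054], [0.012, -0.187, -0.982, 1.26], [0.0, 0.0, 0.0, 1.0]]
{'time_s': 0.1, 'joint_pos': array([67.15674474, 26.89447433, -2.78528653, 87.86677772,  1.37993129,
       65.3716914 , -4.71462905]), 'qd': array([ 0.06643713, -0.09308935, -0.03853732, -0.18397165, -0.05695303,
       -0.16611694, -0.01865463]), 'tau': array([ 9.27702167e-04, -5.11513996e+01, -4.70333768e-02, -2.38390857e+01,
        1.07693556e-02,  4.33194087e-03, -6.07927575e-06]), 'position': array([ 0.24380337, -0.62888911,  0.23034607]), 'eef_rot': array([ 1.79997967e+02,  9.94230180e-02, -6.88096124e+01]), 'ft_force': array([-0.36468053,  0.46266608, -0.06509467]), 'moment': array([ 0.00740126,  0.02318313, -0.00206395]), 'opening': 0.08530727973226132}
```

View pics/scene0.png

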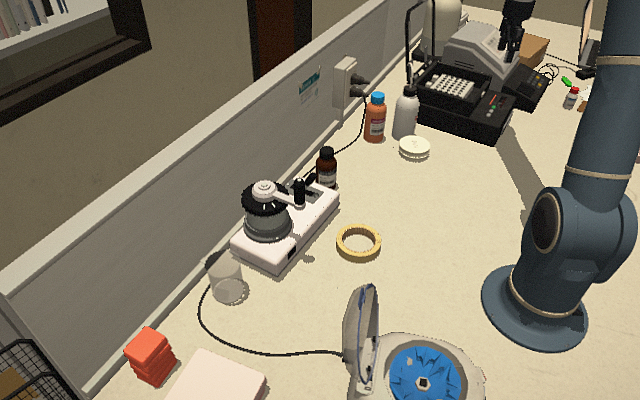

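View pics/top0.png

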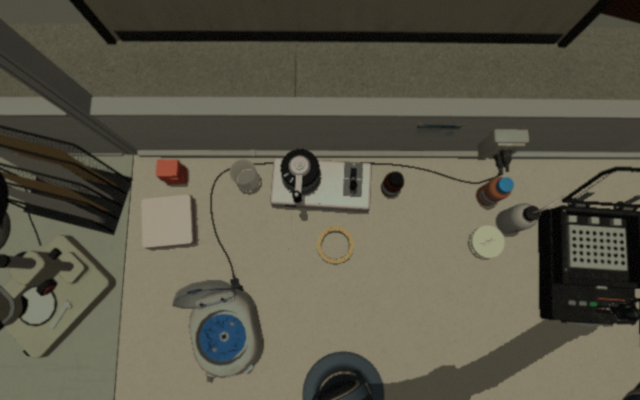

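The scene view shows the mixer at about (285,230), with the cap at (265,195), the grip at (299,190) and the bottle at (327,168). In the top view the mixer is at (320,185), the cap at (300,170), the grip at (297,196) and the lever at (353,180). Next I'll enlarge both.

```bash
python3 - <<'E'
import cv2,numpy as np
a=cv2.imread('pics/top0.png')[145:225,260:410]; b=cv2.imread('pics/scene0.png')[140:280,200:350]
a=cv2.resize(a,None,fx=5,fy=5,interpolation=cv2.INTER_CUBIC); a=cv2.convertScaleAbs(a,alpha=1.6,beta=25)
b=cv2.resize(b,None,fx=4,fy=4,interpolation=cv2.INTER_CUBIC)
cv2.imwrite('pics/topc.png',a); cv2.imwrite('pics/scenec.png',b)
E
```

```text
(no output)
```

View pics/topc.png

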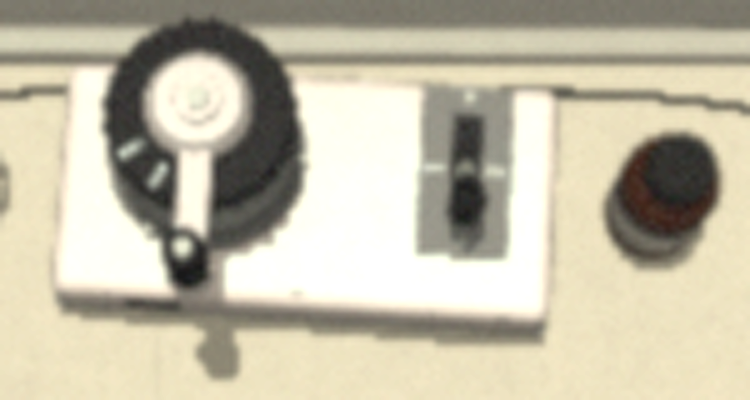

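View pics/scenec.png

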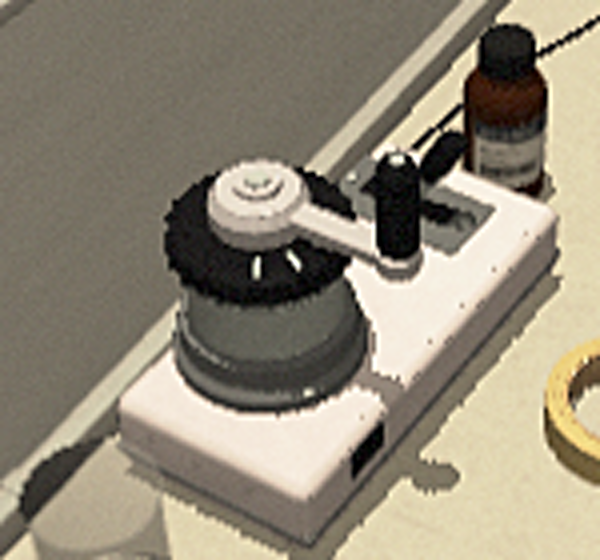

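The top crop shows the mixer's upper corners at (75,70), (555,92), (545,320) and (57,290). The hub top is at (197,97), the grip top at (182,245), the switch plate centre at (465,170) and the lever leaning forward to (465,205).

```bash
python3 - <<'E'
from h import *
t=lambda u,v,z: at_z('top',260+(u+.5)/5-.5,145+(v+.5)/5-.5,z)
s=lambda u,v,z: at_z('scene',200+(u+.5)/4-.5,140+(v+.5)/4-.5,z)
C=[t(75,70,.06),t(555,92,.06),t(545,320,.06),t(57,290,.06)]
for c in C: print(c.round(4))
ctr=np.mean(C,0); print('ctr',ctr)
e1=C[0]-C[1]; e2=C[3]-C[2]; e3=C[0]-C[3]; e4=C[1]-C[2]
for e in (e1,e2): print(np.hypot(*e[:2]), np.degrees(np.arctan2(-e[0],e[1])))
for e in (e3,e4): print(np.hypot(*e[:2]), np.degrees(np.arctan2(e[1],e[0])))
print('hub',t(197,97,.181),s(258,182,.181)); print('grip',t(182,245,.229),s(397,160,.229)); print('piv plate',t(465,170,.062)); print('bottle',t(680,168,.118),s(508,45,.118))
D=np.load('pics/top0.npy')
for u,v in ((197,97),(182,247),(465,205),(465,215)): 
    x,y=260+u/5,145+v/5; d=D[int(round(y)),int(round(x))]; print(u,v,at_depth('top',x,y,d))
# wall near mixer
for u,v in ((300,20),(300,45),(300,58)): 
    x,y=260+u/5,145+v/5; print('wall',at_depth('top',x,y,D[int(y),int(x)]))
# lever tip from top depth
pts=[(at_depth('top',x,y,D[y,x])) for y in range(165,200) for x in range(346,362) if D[y,x]>0]
pts=np.array(pts); p=pts[pts[:,2]>.08]; print('lever pts',len(p)); print(p[np.argsort(-p[:,2])][:12].round(3))
E
```

```text
[0.6201 0.1851 0.06  ]
[ 0.6087 -0.0776  0.06  ]
[ 0.4821 -0.07    0.06  ]
[0.4978 0.192  0.06  ]
ctr [0.55217228 0.05735377 0.06      ]
0.26290797430086127 -2.49166922241391
0.26245393165573133 -3.4129563253486106
0.12256272586060443 -3.218129680232673
0.12678926218625178 -3.4144469371406863
hub [0.57211169 0.11170967 0.181     ] [0.56985442 0.11363033 0.181     ]
grip [0.48816303 0.11519903 0.229     ] [0.48715694 0.11456092 0.229     ]
piv plate [ 0.56418376 -0.02771502  0.062     ]
bottle [ 0.55228548 -0.13537048  0.118     ] [ 0.55107256 -0.13390762  0.118     ]
197 97 [0.57136602 0.11076695 0.18002292]
182 247 [0.48571588 0.11408578 0.23177302]
465 205 [ 0.52913845 -0.02408245  0.12740794]
465 215 [ 0.52506052 -0.0243967   0.1221047 ]
wall [0.65375684 0.06112591 0.04109963]
wall [0.6386195  0.06105729 0.04326245]
wall [0.63371465 0.06107929 0.03432179]
lever pts 59
[[ 0.533 -0.029  0.133]
 [ 0.533 -0.026  0.132]
 [ 0.528 -0.026  0.131]
 [ 0.536 -0.026  0.131]
 [ 0.534 -0.021  0.13 ]
 [ 0.529 -0.029  0.13 ]
 [ 0.526 -0.026  0.13 ]
 [ 0.537 -0.021  0.129]
 [ 0.539 -0.022  0.129]
 [ 0.531 -0.029  0.129]
 [ 0.531 -0.021  0.129]
 [ 0.531 -0.024  0.129]]
```

Emit:
{"op": "servo_tool", "data": {"steps": [[[0, 1, 4, 0.1], [1, 4, 7, 0.2], [2, 8, 9, 0.3], [3.2, 12.6, 9.5, 0.42], [4.5, 17.3, 10, 0.54]]], "claw": 1, "squeeze": 25}}

```text
time_s: 0.6
position: [0.2891, -0.4548, 0.3316]
eef_rot: [180.0, -0.0, -37.6]
ft_force: [-0.3, -0.1, 0.5]
opening: 0.0853
```

Emit:
{"op": "servo_tool", "data": {"steps": [[[2.4, 4.2, 0, 0.1], [4.8, 8.4, 0, 0.2], [7.2, 12.6, 0, 0.3], [9.6, 16.8, 0, 0.4], [12, 21, 0, 0.5]]]}}

```text
time_s: 1.1
position: [0.4093, -0.2445, 0.3312]
eef_rot: [180.0, 0.0, -9.0]
ft_force: [0.6, -0.6, 0.8]
opening: 0.0854
```

Emit:
{"op": "servo_tool", "data": {"steps": [[[2.4, 4.2, 0, 0.05], [4.8, 8.4, 0, 0.1], [7.2, 12.6, 0, 0.1], [9.6, 16.8, -1, 0.1], [13, 20, -4, 0.1]]]}}

```text
time_s: 1.6
position: [0.5373, -0.0461, 0.2964]
eef_rot: [180.0, -0.3, -3.4]
ft_force: [0.5, -1.3, 1.1]
opening: 0.0855
```

Emit:
{"op": "servo_tool", "data": {"steps": [[[1, 1.6, -4, 0], [1.2, 1.6, -8, 0], [1.2, 1.6, -11, 0], [1.2, 1.6, -11, 0], [1.2, 1.6, -11, 0]]]}}

```text
time_s: 2.1
position: [0.5478, -0.0335, 0.1846]
eef_rot: [-180.0, 0.0, -3.5]
ft_force: [-0.5, -0.2, 0.2]
opening: 0.0859
```

```bash
python3 - <<'E'
from h import *
p,d=snap('scene','s1'); b=p[110:270,200:400]; q,_=snap('top','t1'); a=q[120:220,270:410]
b=cv2.resize(b,None,fx=3,fy=3,interpolation=cv2.INTER_CUBIC); a=cv2.resize(a,(600,428),interpolation=cv2.INTER_CUBIC)[::1]
cv2.imwrite('pics/s1c.png',b)
print(bot.get_obs()['position'])
E
```

```text
[ 0.54894292 -0.03355071  0.18630853]
```

View pics/s1c.png

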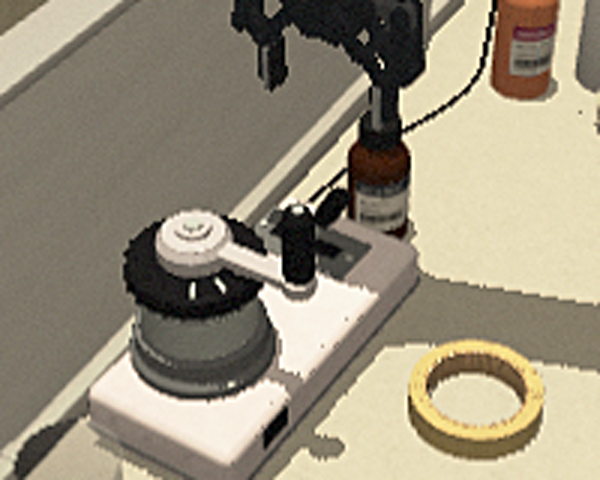

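The fingers hang about 19 cm above the worktop, over the lever, which is partly hidden near (335,215). The path down is free.

Emit:
{"op": "servo_tool", "data": {"steps": [[[0.3, 0.5, -2.5, 0], [0.3, 0.5, -5, 0], [0.3, 0.5, -7.5, 0], [0.3, 0.5, -9.7, 0], [0.3, 0.5, -9.7, 0]]]}}

```text
time_s: 2.7
position: [0.5499, -0.029, 0.0866]
eef_rot: [180.0, 0.1, -3.5]
ft_force: [-0.0, -1.0, -0.1]
opening: 0.0851
```

Emit:
{"op": "servo_tool", "data": {"steps": [[[0, 0, 0, 0], [0, 0, 0, 0], [0, 0, 0, 0], [0, 0, 0, 0], [0, 0, 0, 0]]], "claw": -0.2}}

```text
time_s: 3.2
position: [0.5489, -0.0283, 0.0884]
eef_rot: [179.9, 0.2, -3.5]
ft_force: [-4.1, -0.7, 4.6]
opening: 0.0342
```

Emit:
{"op": "servo_tool", "data": {"steps": [[[0.3, 0, 0, 0], [0.6, 0, 0, 0], [0.9, 0, 0, 0], [1.2, 0, 0, 0], [1.2, 0, 0, 0]]], "claw": -0.2}}

```text
time_s: 3.7
position: [0.5638, -0.0286, 0.0876]
eef_rot: [-180.0, -0.1, -3.5]
ft_force: [-0.6, -1.2, -1.8]
opening: 0.034
```

Emit:
{"op": "servo_tool", "data": {"steps": [[[0, 0, 0, 0], [0, 0, 0, 0], [0, 0, 0, 0], [0, 0, 0, 0], [0, 0, 0, 0]]], "claw": -0.5}}

```text
time_s: 4.2
position: [0.5626, -0.0285, 0.0873]
eef_rot: [-180.0, -0.0, -3.5]
ft_force: [-0.1, -0.1, -0.3]
opening: 0.0214
```

Emit:
{"op": "servo_tool", "data": {"steps": [[[0, 0, 0, 0], [0, 0, 0, 0], [0, 0, 0.5, 0], [0, 0, 4, 0], [0, 0, 8.5, 0]]], "claw": 0.2}}

```text
time_s: 4.7
position: [0.5611, -0.0286, 0.1717]
eef_rot: [-180.0, 0.3, -3.5]
ft_force: [2.5, 0.5, -0.1]
opening: 0.0513
```

Emit:
{"op": "servo_tool", "data": {"steps": [[[0, 0, 4.5, 0], [-2, 2, 8, 0], [-4, 5.5, 10, 0], [-6, 9.5, 10, 0], [-7.5, 13, 10, 0]]]}}

```text
time_s: 5.2
position: [0.4866, 0.1034, 0.2738]
eef_rot: [-180.0, -0.2, -3.5]
ft_force: [0.1, 0.3, -0.8]
opening: 0.0511
```

```bash
python3 - <<'E'
from h import *
p,d=snap('scene','s2'); b=p[110:270,200:400]; q,D=snap('top','t2')
cv2.imwrite('pics/s2c.png',cv2.resize(b,None,fx=3,fy=3,interpolation=cv2.INTER_CUBIC))
pts=np.array([(at_depth('scene',x,y,d[y,x])) for y in range(140,240) for x in range(260,350) if d[y,x]>0])
m=(pts[:,2]>.09)&(pts[:,2]<.145)&(abs(pts[:,1]+.028)<.02)&(abs(pts[:,0]-.56)<.06)
p=pts[m]; print(len(p)); print(p[np.argsort(-p[:,2])][::4].round(3))
print(proj('scene',[.5623,-.0283,.136]),bot.get_obs()['position'])
E
```

```text
Traceback (most recent call last):
  File "h.py", line 11, in at_depth
    r,T=ray(name,u,v); return (T@np.append(r*d,1))[:3]
        ~~~^^^^^^^^^^
  File "h.py", line 6, in ray
    c=bot.camera_params(name); K=np.array(c['mtx']); k=c['k1']
ValueError: time passes only in moves, steps and waits
```

View pics/s2c.png

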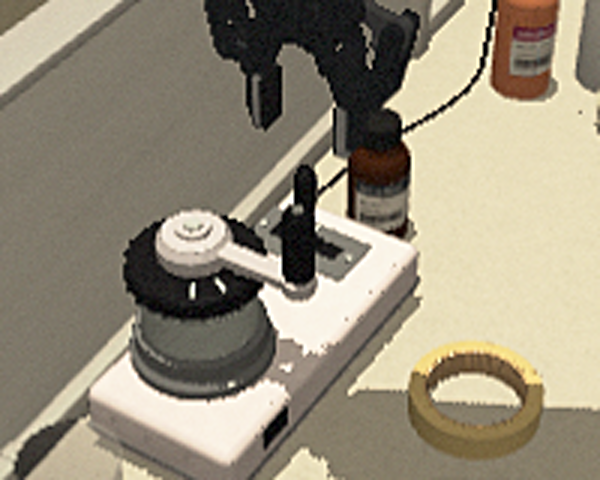

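The lever now stands upright: tip at (305,170) and foot hidden behind the grip. The cap, crank, bottle and tape have not moved. Next I turn the jaws along the arc and descend onto the grip.

Emit:
{"op": "servo_tool", "data": {"steps": [[[0.1, 1.1, 0, 0.14], [0.1, 1.1, 0, 0.28], [0.1, 1.1, 0, 0.42], [0.1, 1.1, 0, 0.56], [0.1, 1.1, 0, 0.7]]]}}

```text
time_s: 5.8
position: [0.4888, 0.1119, 0.2725]
eef_rot: [180.0, -0.0, 36.9]
ft_force: [-0.0, -0.3, 0.5]
opening: 0.0513
```

```bash
python3 - <<'E'
from h import *
o=bot.get_obs(); print(o['position'],o['eef_rot'],o['joint_pos'].round(1))
c=bot.camera_params('scene')
print('tip upright pred',proj('scene',[.5623,-.0283,.136]),'seen ~',200+305/3,110+170/3)
print('grip pred in top',proj('top',[.4875,.1148,.229]))
p,d=snap('scene','s3')
E
```

```text
[0.48882215 0.11193505 0.27249774] [ 1.79980734e+02 -1.93610949e-03  3.69197700e+01] [ 23.2  13.6 -47.8 105.9  11.1  65.3   8.5]
tip upright pred [301.76950799 166.4833313 ] seen ~ 301.6666666666667 166.66666666666666
grip pred in top [296.16849017 193.88110514]
```

Emit:
{"op": "servo_tool", "data": {"steps": [[[0, 0.1, -1.5, 0.1], [0, 0.1, -3.5, 0.2], [0, 0.1, -5.5, 0.3], [0, 0.1, -7.5, 0.3], [0, 0.1, -8.2, 0.3]]]}}

```text
time_s: 6.35
position: [0.4877, 0.1124, 0.1886]
eef_rot: [-179.9, 0.1, 53.7]
ft_force: [-0.4, 0.7, -0.3]
opening: 0.0512
```

Emit:
{"op": "servo_tool", "data": {"steps": [[[0, 0, 0, 0], [0, 0, 0, 0], [0, 0, 0, 0], [0, 0, 0, 0], [0, 0, 0, 0]]], "claw": -1, "squeeze": 35}}

```text
time_s: 6.85
position: [0.4894, 0.1139, 0.1912]
eef_rot: [179.9, -0.1, 53.8]
ft_force: [0.5, 1.2, 1.6]
opening: 0.0206
```

```bash
python3 - <<'E'
from h import *
o=bot.get_obs(); print(o['position'],o['eef_rot'],o['joint_pos'].round(1),o['ft_force'],o['opening'])
p,d=snap('scene','s4')
cv2.imwrite('pics/s4c.png',cv2.resize(p[110:270,200:400],None,fx=3,fy=3,interpolation=cv2.INTER_CUBIC))
E
```

```text
[0.48935207 0.11386693 0.19120115] [ 1.79923230e+02 -9.92234734e-02  5.37933635e+01] [ 22.3  19.8 -48.9 111.6  17.9  56.3  18.8] [0.46721788 1.23405055 1.64252143] 0.020574264403611254
```

View pics/s4c.png

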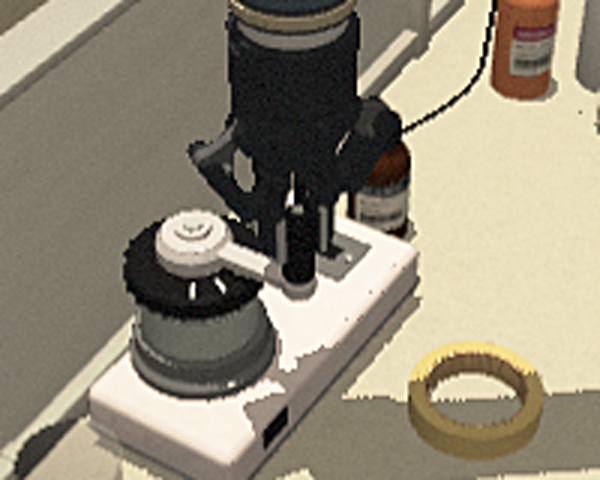

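```bash
python3 - <<'E'
import numpy as np
f=lambda t:8.5*np.array([np.cos(np.radians(t)),np.sin(np.radians(t))])
for a in (178.3,163.3,148.3,138.3,128.3,118.3):
    n=15 if a>150 else 10
    print(a,[(f(a-n*k/5)-f(a)).round(2).tolist() for k in range(1,6)])
E
```

```text
178.3 [[0.02, 0.44], [0.07, 0.89], [0.14, 1.33], [0.24, 1.76], [0.35, 2.19]]
163.3 [[0.14, 0.42], [0.3, 0.84], [0.48, 1.24], [0.69, 1.64], [0.91, 2.02]]
148.3 [[0.16, 0.25], [0.33, 0.49], [0.51, 0.73], [0.69, 0.96], [0.89, 1.19]]
138.3 [[0.2, 0.22], [0.41, 0.43], [0.63, 0.63], [0.85, 0.83], [1.08, 1.02]]
128.3 [[0.24, 0.18], [0.48, 0.35], [0.73, 0.51], [0.98, 0.67], [1.24, 0.81]]
118.3 [[0.26, 0.14], [0.53, 0.26], [0.8, 0.38], [1.08, 0.49], [1.36, 0.59]]
```

The grip sits between the pads at (298,240), and nothing else is touched. Now I move along the arc.

Emit:
{"op": "servo_tool", "data": {"steps": [[[0.02, 0.44, 0, 0], [0.07, 0.89, 0, 0], [0.14, 1.33, 0, 0], [0.24, 1.76, 0, 0], [0.35, 2.19, 0, 0]]]}}

```text
time_s: 7.4
position: [0.4922, 0.1331, 0.1909]
eef_rot: [179.9, 0.3, 53.7]
ft_force: [-1.2, -6.4, 8.8]
opening: 0.0206
```

Emit:
{"op": "servo_tool", "data": {"steps": [[[0.14, 0.42, 0, 0], [0.3, 0.84, 0, 0], [0.48, 1.24, 0, 0], [0.69, 1.64, 0, 0], [0.91, 2.02, 0, 0]]]}}

```text
time_s: 7.9
position: [0.5007, 0.1536, 0.1908]
eef_rot: [179.9, 0.3, 53.7]
ft_force: [-3.8, -5.4, 8.5]
opening: 0.0207
```

Emit:
{"op": "servo_tool", "data": {"steps": [[[0.16, 0.25, 0, 0], [0.33, 0.49, 0, 0], [0.51, 0.73, 0, 0], [0.69, 0.96, 0, 0], [0.89, 1.19, 0, 0]]]}}

```text
time_s: 8.4
position: [0.5093, 0.1658, 0.1908]
eef_rot: [180.0, 0.3, 53.8]
ft_force: [-4.8, -4.3, 9.2]
opening: 0.0204
```

Emit:
{"op": "servo_tool", "data": {"steps": [[[0.1, 0.11, 0, 0], [0.2, 0.22, 0, 0], [0.3, 0.33, 0, 0], [0.41, 0.43, 0, 0], [0.52, 0.53, 0, 0]]]}}

```text
time_s: 8.9
position: [0.5118, 0.1687, 0.1904]
eef_rot: [-179.9, 0.8, 53.7]
ft_force: [-12.3, -10.7, 16.7]
opening: 0.0209
```

Emit:
{"op": "servo_tool", "data": {"steps": [[[0, 0, 0, 0], [0.06, 0.05, 0, 0], [0.11, 0.1, 0, 0], [0.17, 0.14, 0, 0], [0.17, 0.14, 0, 0]]]}}

```text
time_s: 9.4
position: [0.5129, 0.1697, 0.1904]
eef_rot: [-179.9, 0.9, 53.7]
ft_force: [-11.4, -9.8, 16.9]
opening: 0.0204
```

Emit:
{"op": "servo_tool", "data": {"steps": [[[0.06, 0.05, 0, 0], [0.12, 0.1, 0, 0], [0.18, 0.15, 0, 0], [0.25, 0.2, 0, 0], [0.31, 0.25, 0, 0]]]}}

```text
time_s: 9.9
position: [0.5194, 0.1756, 0.1909]
eef_rot: [180.0, 0.2, 53.8]
ft_force: [-2.6, -1.9, 7.2]
opening: 0.0205
```

Emit:
{"op": "servo_tool", "data": {"steps": [[[0.12, 0.09, 0, 0], [0.24, 0.18, 0, 0], [0.37, 0.27, 0, 0], [0.5, 0.36, 0, 0], [0.62, 0.43, 0, 0]]]}}

```text
time_s: 10.4
position: [0.5265, 0.1809, 0.1911]
eef_rot: [180.0, 0.0, 53.8]
ft_force: [-0.4, -1.2, 5.4]
opening: 0.0205
```

Emit:
{"op": "servo_tool", "data": {"steps": [[[0.13, 0.08, 0, 0], [0.26, 0.15, 0, 0], [0.39, 0.22, 0, 0], [0.52, 0.29, 0, 0], [0.65, 0.36, 0, 0]]]}}

```text
time_s: 10.9
position: [0.5338, 0.1854, 0.1911]
eef_rot: [179.9, -0.1, 53.8]
ft_force: [3.1, 0.9, 6.2]
opening: 0.0206
```

Emit:
{"op": "servo_tool", "data": {"steps": [[[0.13, 0.07, 0, 0], [0.27, 0.13, 0, 0], [0.4, 0.19, 0, 0], [0.4, 0.19, 0, 0], [0.4, 0.19, 0, 0]]]}}

```text
time_s: 11.4
position: [0.5386, 0.1878, 0.1912]
eef_rot: [179.9, -0.3, 53.8]
ft_force: [4.1, 3.4, 5.4]
opening: 0.0206
```

Emit:
{"op": "servo_tool", "data": {"steps": [[[0.1, 0.04, 0, 0], [0.2, 0.08, 0, 0], [0.27, 0.11, 0, 0], [0.27, 0.11, 0, 0], [0.27, 0.11, 0, 0]]]}}

```text
time_s: 11.9
position: [0.5412, 0.1889, 0.1912]
eef_rot: [179.9, -0.3, 53.8]
ft_force: [4.4, 3.1, 5.1]
opening: 0.0209
```

Emit:
{"op": "servo_tool", "data": {"steps": [[[0.1, 0.04, 0, 0], [0.2, 0.07, 0, 0], [0.28, 0.1, 0, 0], [0.28, 0.1, 0, 0], [0.28, 0.1, 0, 0]]]}}

```text
time_s: 12.4
position: [0.5423, 0.1894, 0.191]
eef_rot: [-180.0, -0.1, 53.8]
ft_force: [1.6, 1.0, 7.3]
opening: 0.0209
```

Emit:
{"op": "servo_tool", "data": {"steps": [[[0, 0, 0, 0], [0, 0, 0, 0], [0, 0, 0, 0], [0, 0, 0, 0], [0, 0, 0, 0]]], "claw": 0.2}}

```text
time_s: 12.9
position: [0.542, 0.1883, 0.1899]
eef_rot: [-180.0, 0.0, 53.8]
ft_force: [-0.3, 0.4, 0.2]
opening: 0.0509
```

Emit:
{"op": "servo_tool", "data": {"steps": [[[0, 0, 2, 0], [0, 0, 5, 0], [0, 0, 8, 0], [-3, -4, 8, 0], [-6, -8, 8, 0]]]}}

```text
time_s: 13.4
position: [0.4821, 0.1091, 0.2709]
eef_rot: [180.0, -0.1, 54.0]
ft_force: [-0.2, -0.6, 0.4]
opening: 0.0513
```

Emit:
{"op": "servo_tool", "data": {"steps": [[[-1, -5, 1, 0], [-1, -10, 2, 0], [-1, -15, 2, 0], [-1, -20, 2, 0], [-1, -24, 2, 0]]]}}

```text
time_s: 13.9
position: [0.4717, -0.1344, 0.2906]
eef_rot: [179.9, 0.0, 53.7]
ft_force: [0.5, -0.2, 0.4]
opening: 0.0516
```

```bash
python3 - <<'E'
from h import *
p,d=snap('scene','s5'); q,D=snap('top','t5')
a=cv2.convertScaleAbs(cv2.resize(q[145:225,260:410],None,fx=4,fy=4,interpolation=cv2.INTER_CUBIC),alpha=1.6,beta=25)
b=cv2.resize(p[140:290,190:390],None,fx=3,fy=3,interpolation=cv2.INTER_CUBIC)[:270]
cv2.imwrite('pics/f5.png',np.vstack([a,b]))
E
```

```text
(no output)
```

View pics/f5.png

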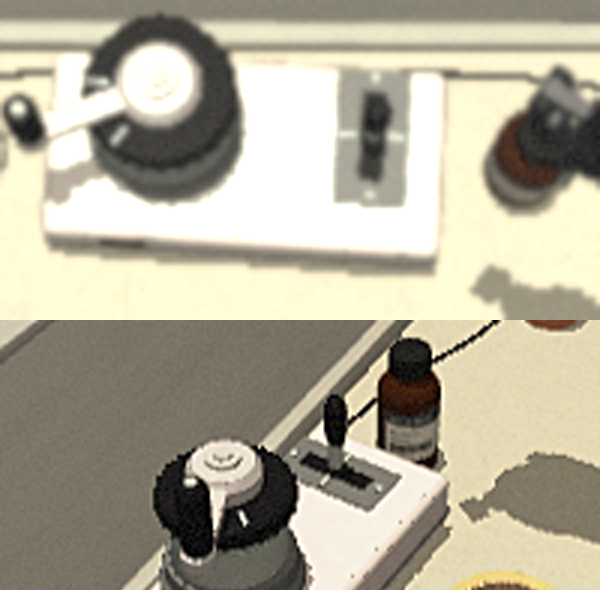

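The lever stands upright in both views. The crank arm covers the middle rib, with one rib visible on each side at (97,80) and (120,135), so it has advanced exactly one notch. I'll check the numbers, then hand in.

```bash
python3 - <<'E'
from h import *
g=at_z('top',260+20/4,145+107/4,.229); r=g[:2]-[.571,.112]
print('grip',g,'mixer-frame angle',np.degrees(np.arctan2(r[1],r[0]))+3.2,'expect 114; r',np.hypot(*r))
a=cv2.imread('pics/scene0.png').astype(int); b=cv2.imread('pics/scene5.png' if 0 else 'pics/s5.png').astype(int)
for n,(u0,v0,u1,v1) in dict(beaker=(205,250,245,305),bottle=(316,146,340,186),tape=(334,222,384,262)).items():
    dd=abs(a-b)[v0:v1,u0:u1].mean(2); print(n,'median diff',np.median(dd),'frac>40',(dd>40).mean())
print(bot.get_obs()['ft_force']); bot.sign_off()
E
```

```text
grip [0.54003714 0.18831021 0.229     ] mixer-frame angle 115.28485305930613 expect 114; r 0.08235257447087317
beaker median diff 3.0 frac>40 0.0
bottle median diff 4.0 frac>40 0.0
tape median diff 3.0 frac>40 0.0
[-0.85828964  0.33169353 -1.35968133]
the job is handed in; nothing more can be done
```

The vessel is ready and the job is handed in, at about 14 s of the 64 s allowed; the hand-in gave no verdict.

- **Switch:** I put it upright first by moving it between the jaws. Its tip appeared in the scene camera within a pixel of where an upright lever should be, and it was still upright in the last pictures.
- **Crank:** I gripped it and turned it clockwise until the cap seated and the clutch slipped once. The force rose, dropped through zero and then pulled forward, and I let go there. It came to rest at 115° in the mixer's frame, against 114° expected for the first click. The arm covers the middle rib, with one rib visible on each side.
- **Bottle, beaker and tape roll:** the pictures before and after show no change in any of the three.
- **What disagreed:** the peak force at the grip was about 16 N against the stated 11 N. It was still far below the 120 N wrist limit. The forces while turning put the notch about 3° further round than expected, but the picture after release did not bear that out.

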